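Open the balcony box to its lid stop and put the pole-end cap away

TASK

Take the blue lid of the grey storage box by its steel handle bar and swing it right back until it really presses on the rubber stop behind the box; the stop is set differently every time, so feel for it, and never slam or press hard on it (keep under about 15 N there). Leave the lid resting against the stop, then stand the steel pole-end cap upright on the floor of the box and let go. Leave the pegs, the funnel and the pot where they are.

Things in the scene. Friction and masses are not known exactly. Their poses are not given: they have to be found in the camera images.
- box: grey plastic open storage box fixed to the shelf, 130 (its x) x 260 (its y) x 75 mm (z), walls and floor 5 mm thick. Origin: centre of the underside. Its x axis points from the front (robot side) to the hinge side; z up. It carries the lid and the stop.
- lid (a joint): angle of the blue lid's hinge, rad: 0 shut (level), grows as the front edge swings up and back, 1.57 upright. The hinge axis lies along the box's y. The hinge is stiff (friction about 0.3 N m), so the lid stays at whatever angle it is left. It meets the rubber stop somewhere between 1.76 and 2.0.
- lid_hinge (a point): point on the hinge axis at the middle of the box's far rim; fixed at (65, 0, 79) mm in the box frame.
- lid_handle (a point): centre of the lid's round steel handle bar, 12 mm thick, 130 mm long, parallel to the hinge axis, on two 8 mm posts. Lid shut, it lies 120 mm in front of the hinge axis, 52 mm above it and 44 mm above the lid's upper face; it swings with the lid. It can turn between fingers that pinch it from above. A finger fits between bar and lid, but opening wide there pushes the lid off its stop.
- lid_panel: the blue lid panel, 125 x 260 x 8 mm, about 0.25 to 0.35 kg. Origin on the hinge axis, mid-width; with the lid shut the panel runs from the origin along its own -x, its underside level with the hinge axis. Its y axis is the hinge axis.
- stop: dark steel post 190 mm high, 20 x 22 mm, standing behind the box, fixed; origin at its foot, at (180, 95, 0) mm in the box frame. From it a screw rod with a 20 mm black rubber ball at its end points towards the lid, 169 mm above the shelf; how far the rod is screwed out (a 26 mm range) differs every time and is not given: the lid's outer face meets the ball. The rubber gives by about 1 mm for each 7 N.
- cap_center (a point): centre (half-way up) of the loose steel pole-end cap, an upright cylinder 36 mm in diameter, 42 mm high with a slightly domed top, 60 to 130 g.
- cap: the same pole-end cap; origin at the centre of its underside, z axis up through the domed top.
- funnel: small aluminium funnel standing mouth down, 72 mm wide, 75 mm high; origin at the centre of its underside. Leave alone.
- pot: lidded blue ceramic pot, 116 mm wide, 130 mm high; origin at the centre of its underside. Leave alone.
- peg1: one of six pale pink clothes pegs, 72 x 10 x 12 mm, lying on a cork mat; origin at the centre of its underside. Leave alone.
- peg2: one of six pale pink clothes pegs, 72 x 10 x 12 mm, lying on a cork mat; origin at the centre of its underside. Leave alone.
- peg3: one of six pale pink clothes pegs, 72 x 10 x 12 mm, lying on a cork mat; origin at the centre of its underside. Leave alone.
- peg4: one of six pale pink clothes pegs, 72 x 10 x 12 mm, lying on a cork mat; origin at the centre of its underside. Leave alone.
- peg5: one of six pale pink clothes pegs, 72 x 10 x 12 mm, lying on a cork mat; origin at the centre of its underside. Leave alone.
- peg6: one of six pale pink clothes pegs, 72 x 10 x 12 mm, lying on a cork mat; origin at the centre of its underside. Leave alone.
Mind the look-alikes: they are no part of the job. Of the things that look like the cap, take the one that is farthest from the robot's base at the start.

How it is judged:
On the way:
1. the lid is brought up against the rubber stop and presses on it with at least 1 N (contact force between lid_panel and stop above 1 N), for 0.3 s.
At the end, for the whole second after the job is handed in: The lid still rests on the rubber stop (touching it with more than 0.3 N, hinge beyond 1.65 rad), and the pole-end cap stands upright (within 0.15 rad) and still on the floor of the box (its centre under 32 mm above the box's underside and inside the walls) (contact force between lid_panel and stop above 0.3 N and value of joint lid above 1.65 rad and x of cap_center in the frame of box between -0.06 and 0.06 m and y of cap_center in the frame of box between -0.125 and 0.125 m and z of cap_center in the frame of box below 0.032 m and angle between cap's own z axis and vertical below 0.15 rad and linear speed of cap below 0.02 m/s).
It fails at once if the lid presses or strikes the rubber stop with more than 18 N (contact force between lid_panel and stop above 18 N).
It fails at once if the funnel or the pot is moved by more than 20 mm (distance of any of funnel, pot from where it was at the start of the episode above 0.02 m).
It fails at once if a peg is moved by more than 20 mm (distance of any of peg1, peg2, peg3, peg4, peg5, peg6 from where it was at the start of the episode above 0.02 m).
It also fails if it takes over 72 s, if anything falls off the work surface, if the arm or the gripper's body presses on something with over 40 N, if the wrist force passes 120 N, or if a joint passes its speed limit or range.

ROBOT

A 7-joint arm with a two-finger parallel gripper is mounted at the origin on the work surface. World frame = base frame: x ahead of the robot, y to its left, z up, the work surface at z = 0. Lengths are in m, angles in rad, forces in N, time in s.
With the tool pointing down it reaches from about 0.425 to 0.825 m from the base axis. Payload 3.6 kg.
Tool frame: the origin (TCP) lies at the very end of the fingers, on their centre line; the grasp point (between the pads) lies 19 mm behind it; z points along the fingers, y is the direction in which the jaws open and shut (so a half turn about z gives the same grasp; the last joint's range is limited). The gripper opens to 93 mm and grips with 3 to 60 N. Pads are 15 mm wide; open, the fingers measure 128 mm over their backs; the gripper's body (75 mm by 188 mm) begins 65 mm behind the grasp point.
Start: joints at [1.171, 0.615, -0.013, 1.423, 0.008, 1.103, -0.04], TCP at [0.237, -0.605, 0.219] pointing down, gripper open.
Joint ranges: [-3.12, 3.12], [-0.3, 2.06], [-1.34, 1.32], [0.26, 2.42], [-1.36, 4.5], [0.01, 1.98], [-2.84, 2.84]. Speed limits (rad/s): [2.79, 2.79, 3.14, 3.14, 3.14, 3.14, 3.14].

INTERFACE

Orientations are given as a 3x3 rotation matrix whose columns are the frame's x, y, z axes.
In Python, from rig import env gives the robot as it stands. The module is installed in compiled form; this text tells all that it offers.
- The arm moves only by the tool play_rows, never from a script. Its argument "increments" is a list of rows, each a list of 7 numbers: the turn, a rotation vector about the tool's x, y, z in rad, then the shift along the tool's x, y, z in m, then the finger opening in m, from 0 to 0.093. In form: [[ax, ay, az, tx, ty, tz, claw], ...]. A call has 1 to 20 rows; each row is the pose to reach, as a shift and turn from the pose measured when the call began, along the tool's axes at that moment; what a row does not reach only later rows make up. A row lasts 1/10 s, in which the tool goes at most 50 mm and 8.59 degrees, less where a joint would pass 70% of its speed; a pose out of reach is approached as far as the arm can. A call with a gripper value outside its range is refused whole. The fingers move at their own pace and stop on an object; "grip_force" is the grip in N (left out, the last holds). Time passes only in rows, so rows that repeat a pose let the fingers close. It gives the time, the measured TCP pose, the force and the opening at its end, in the units of the state.
- env.read_state(): the state, without advancing time (a new reading comes with each control period).
- env.camera(name): name is "scene" or "top" or "wrist"; returns a dict with "color" (400x640x3 uint8, red, green, blue), "vertical_fov" (degrees; the focal length in pixels is half the picture's height over the tangent of half this angle, whatever the lens; pixels are square), "cx", "cy" (the principal point, pixels), "dist_coeffs" ([k1, k2, p1, p2, k3] as OpenCV has them; the pictures are not rectified), "extrinsics" (4x4, takes a point from camera to world coordinates). Camera axes: x right, y down, z forward; pixel columns grow to the right and rows downward; lengths in m; the calibration is good to about 2 mm. A picture is of the moment at which its call begins. There is no depth.
- env.finish_job(): hands the job in, once; it reports no verdict.
The state is a dict: "t": time; "q": joint angles; "joint_velocities": joint speeds; "tau": joint torques, N m; "eef_pos": TCP position; "orientation": TCP orientation; "force": force on the tool from outside, world axes, zero at the start; "moment": the same for the moment, N m; "gripper_width": opening from 0.0 (shut) to 1.0 (fully open).
Only numpy, scipy, OpenCV 4.12 (cv2) and the standard library are available. Lean on these libraries where they do the work, as an engineer would, in place of code of your own. Each camera call takes 0.05 s, during which the arm holds its last target.

## Working session

There is one attempt and no reset: what is moved stays moved. The work goes in short steps, Python scripts to look and compute and a tool call to move; the robot and the scene stay as the last step left them, time stands still between calls to the robot, and variables do not carry over. Pictures are saved under pics/ and viewed, and the job is handed in when it is done.

Besides the shell and the picture viewer there is one more tool, called by a JSON object that holds its "api" and its "payload". play_rows: Moves the arm, as the interface text tells. Its arguments: {"type":"object","properties":{"increments":{"type":"array"},"grip_force":{"type":"number"}},"required":["increments"]}

```bash
mkdir -p pics
cat > h.py <<'E'
import numpy as np, cv2, pickle
from rig import env
def snap(n,fn):
    c=env.camera(n); cv2.imwrite('pics/%s.png'%fn,c['color'][:,:,::-1]); pickle.dump(c,open('pics/%s.pkl'%fn,'wb')); return c
def load(fn): return pickle.load(open('pics/%s.pkl'%fn,'rb'))
def K(c):
    f=c['color'].shape[0]/2/np.tan(np.radians(c['vertical_fov'])/2)
    return np.array([[f,0,c['cx']],[0,f,c['cy']],[0,0,1.]])
def ray(c,u,v):
    p=cv2.undistortPoints(np.array([[[u,v]]],float),K(c),np.array(c['dist_coeffs'],float))[0,0]
    E=np.array(c['extrinsics']); d=E[:3,:3]@np.array([p[0],p[1],1]); return E[:3,3],d/np.linalg.norm(d)
def onz(c,u,v,z):
    o,d=ray(c,u,v); return o+d*(z-o[2])/d[2]
def tri(*obs):
    A=np.zeros((3,3));b=np.zeros(3);R=[ray(*o) for o in obs]
    for o,d in R:
        P=np.eye(3)-np.outer(d,d);A+=P;b+=P@o
    x=np.linalg.solve(A,b); return x,[float(np.linalg.norm((np.eye(3)-np.outer(d,d))@(x-o))) for o,d in R]
def proj(c,X):
    E=np.linalg.inv(np.array(c['extrinsics'])); r,_=cv2.Rodrigues(E[:3,:3])
    return cv2.projectPoints(np.atleast_2d(X).astype(float),r,E[:3,3],K(c),np.array(c['dist_coeffs'],float))[0][:,0]
E
python3 - <<'E'
from h import *
for n in ['scene','top','wrist']:
    c=snap(n,n+'0'); print(n,c['vertical_fov'],c['cx'],c['cy'],c['dist_coeffs'],np.round(c['extrinsics'],3).tolist())
s=env.read_state(); print(s)
E
```

```text
scene 46.004908124572125 329.88145001204526 193.78690821699644 [-0.09130475  0.          0.          0.          0.        ] [[0.724, 0.454, -0.52, 1.194], [0.69, -0.485, 0.537, -0.66], [-0.008, -0.747, -0.665, 0.928], [0.0, 0.0, 0.0, 1.0]]
top 50.20602322665157 325.2916525181652 200.79594039506503 [-0.05426345  0.          0.          0.          0.        ] [[0.03, -0.996, 0.089, 0.407], [-1.0, -0.03, 0.006, 0.024], [-0.004, -0.09, -0.996, 1.327], [0.0, 0.0, 0.0, 1.0]]
wrist 64.18058408899083 317.94680588626 195.76045432241133 [-0.01161643  0.          0.          0.          0.        ] [[0.366, -0.902, -0.229, 0.301], [-0.931, -0.355, -0.087, -0.582], [-0.002, 0.245, -0.969, 0.384], [0.0, 0.0, 0.0, 1.0]]
{'t': 0.15, 'q': array([ 1.17051782,  0.6157038 , -0.01257722,  1.42451138,  0.00809748,
        1.10338257, -0.0403729 ]), 'joint_velocities': array([ 0.00067231, -0.00464826,  0.00128845, -0.00435982, -0.00290599,
       -0.00046884,  0.00089208]), 'tau': array([ 8.36957806e-04, -4.59351146e+01,  2.09640339e-01, -1.65943068e+01,
       -6.10263669e-02,  1.81704049e-02,  1.67123471e-04]), 'eef_pos': array([ 0.23711588, -0.6045692 ,  0.21774946]), 'orientation': array([[ 9.30933246e-01,  3.65188624e-01, -7.48254923e-04],
       [ 3.65189389e-01, -9.30931495e-01,  1.80600577e-03],
       [-3.70413114e-05, -1.95452558e-03, -9.99998089e-01]]), 'force': array([ 0.12521778, -0.32259936,  0.29786645]), 'moment': array([-0.0009658 , -0.04108181, -0.01782154]), 'gripper_width': 1.0002579871256834}
```

View pics/scene0.png

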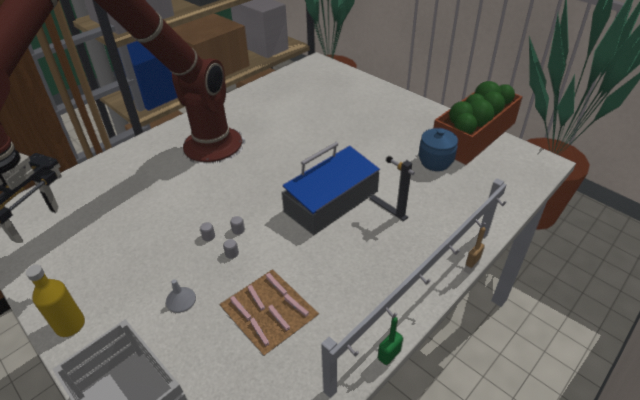

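View pics/top0.png

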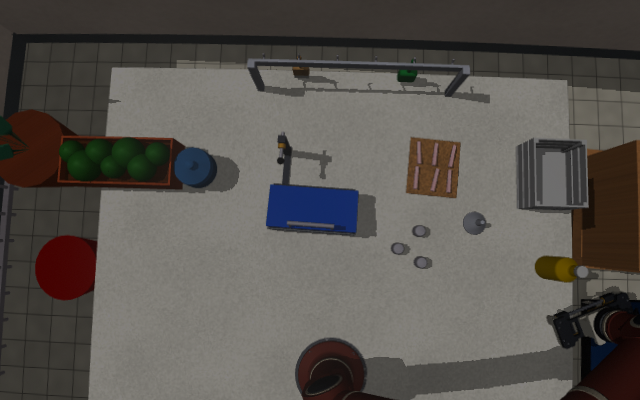

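View pics/wrist0.png

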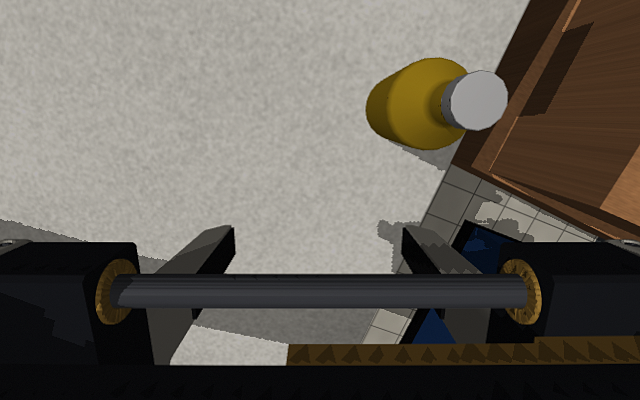

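Run:
```python
from h import *
a=load('top0')['color'][120:280,240:500]; b=load('scene0')['color'][130:270,180:440]
cv2.imwrite('pics/tz.png',cv2.resize(a,None,fx=3,fy=3,interpolation=2)[:,:,::-1])
cv2.imwrite('pics/sz.png',cv2.resize(b,None,fx=3,fy=3,interpolation=2)[:,:,::-1])
```

```text
(no output)
```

View pics/tz.png

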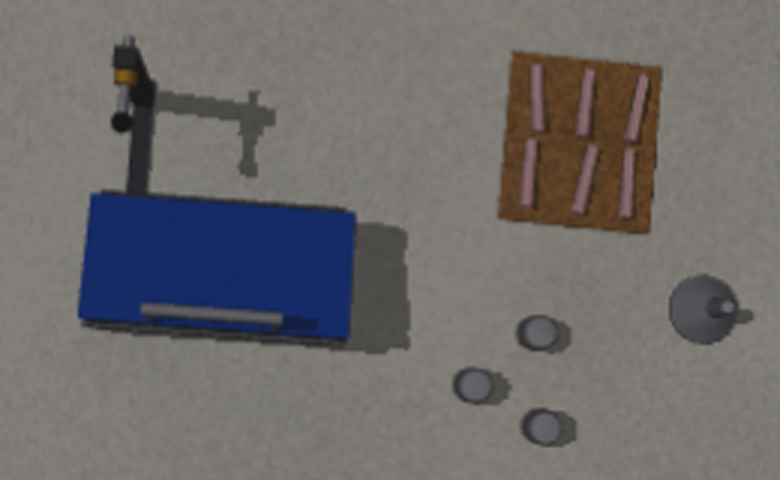

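View pics/sz.png

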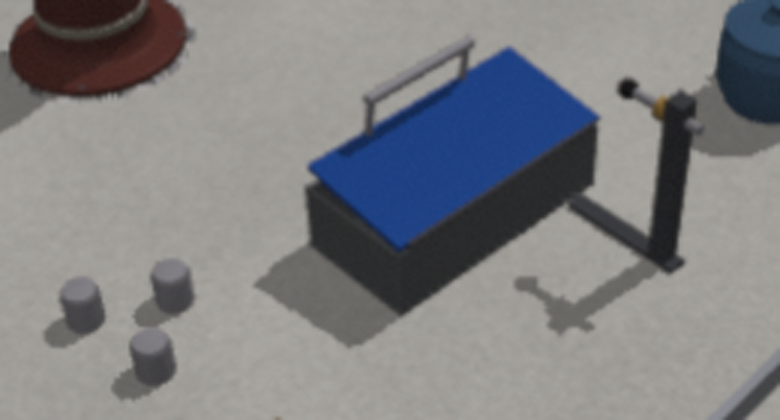

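```bash
cat > p.py <<'E'
from h import *
T=load('top0');S=load('scene0')
t=lambda x,y:(T,240+(x+.5)/3-.5,120+(y+.5)/3-.5); s=lambda x,y:(S,180+(x+.5)/3-.5,130+(y+.5)/3-.5)
P={}
for n,a,b in [('h+',(142,310),(471,43)),('h-',(282,319),(369,99)),('L hinge+',(92,194),(598,118)),('L hinge-',(355,211),(403,248)),('L front-',(349,339),(310,167)),('L front+',(80,318),(508,47)),
 ('ball',(121,122),(628,88)),('cap1 far',(540,331),(153,341)),('cap2',(475,384),(172,270)),('cap3',(544,426),(81,288))]:
    x,e=tri(t(*a),s(*b)); P[n]=x; print(n,np.round(x,4),np.round(e,4), round(np.hypot(x[0],x[1]),3))
for n,q in [('c1',(540,331)),('c2',(475,384)),('c3',(544,426))]: x=onz(*t(*q),0.042);print(n,x,np.hypot(*x[:2]))
E
python3 p.py
```

```text
h+ [0.4492 0.1371 0.1459] [0.0017 0.0017] 0.47
h- [0.4447 0.0079 0.1501] [0.0017 0.0017] 0.445
L hinge+ [0.5626 0.1954 0.0832] [0.0004 0.0004] 0.596
L hinge- [ 0.5541 -0.0612  0.0855] [0.0019 0.0019] 0.557
L front- [ 0.4298 -0.0564  0.1014] [0.003 0.003] 0.433
L front+ [0.4411 0.1999 0.1042] [0.0015 0.0015] 0.484
ball [0.6191 0.1598 0.1688] [0.0004 0.0004] 0.639
cap1 far [ 0.4434 -0.254   0.0379] [0.0014 0.0014] 0.511
cap2 [ 0.3882 -0.1894  0.039 ] [0.001 0.001] 0.432
cap3 [ 0.3481 -0.2596  0.0398] [0.0005 0.0005] 0.434
c1 [ 0.44244394 -0.25424464  0.042     ] 0.5102910734789567
c2 [ 0.38769038 -0.18971972  0.042     ] 0.4316218246506669
c3 [ 0.34788829 -0.2594688   0.042     ] 0.4339934544133631
```

```bash
cat >> h.py <<'E'
from scipy.spatial.transform import Rotation as Ro
B=np.array([[0.9994,-0.036,0],[0.036,0.9994,0],[0,0,1]]).T
B=np.array([[0.99935,0.036,0],[-0.036,0.99935,0],[0,0,1]])  # columns box x,y,z
H=np.array([0.5577,0.068,0.079])
RB=np.column_stack([B[:,1],B[:,0],[0,0,-1]])
def rel(p,R=RB):
    s=env.read_state();R0=np.array(s['orientation']);p0=np.array(s['eef_pos'])
    rv=Ro.from_matrix(R0.T@R).as_rotvec()
    return np.round(np.r_[rv,R0.T@(np.array(p)-p0)],4).tolist()
def st():
    s=env.read_state(); print('t',round(s['t'],2),'p',np.round(s['eef_pos'],4),'F',np.round(s['force'],2),'M',np.round(s['moment'],2),'w',round(s['gripper_width'],3),'zax',np.round(s['orientation'][:,2],3),'q',np.round(s['q'],2))
    return s
E
python3 - <<'E'
from h import *
print(rel([0.42,-0.30,0.25])); print(rel([0.447,0.0725,0.235]))
E
```

```text
[-0.0018, -0.0011, -1.161, 0.2815, -0.2168, -0.0318]
[-0.0018, -0.0011, -1.161, 0.4426, -0.5537, -0.0162]
```

{"api": "play_rows", "payload": {"increments": [[0,0,-0.3,0.09,-0.07,-0.02,0.05],[0,0,-0.6,0.18,-0.14,-0.03,0.05],[0,0,-0.9,0.28,-0.217,-0.032,0.05],[0,0,-1.16,0.28,-0.217,-0.032,0.05],[0,0,-1.16,0.28,-0.217,-0.032,0.05],[0,0,-1.16,0.28,-0.217,-0.032,0.05],[0,0,-1.16,0.28,-0.217,-0.032,0.05],[0,0,-1.16,0.28,-0.217,-0.032,0.05],[0,0,-1.16,0.28,-0.217,-0.032,0.05],[0,0,-1.16,0.28,-0.217,-0.032,0.05]]}}

```text
t: 1.15
eef_pos: [0.4177, -0.3015, 0.2499]
orientation: [[0.041, 0.999, -0.002], [0.999, -0.041, 0.001], [0.001, -0.002, -1.0]]
force: [-0.1, -0.2, 0.2]
gripper_width: 0.538
```

Run:
```python
from h import *
st(); snap('wrist','w1'); print(rel([0.447,0.0725,0.235]))
```

```text
t 1.15 p [ 0.4177 -0.3015  0.2499] F [-0.15 -0.17  0.24] M [-0.03 -0.07  0.  ] w 0.538 zax [-0.002  0.001 -1.   ] q [ 0.84  0.39 -0.37  1.75  0.16  1.03  0.37]
[-0.0021, -0.0011, -0.006, 0.3754, 0.0139, 0.0152]
```

View pics/w1.png

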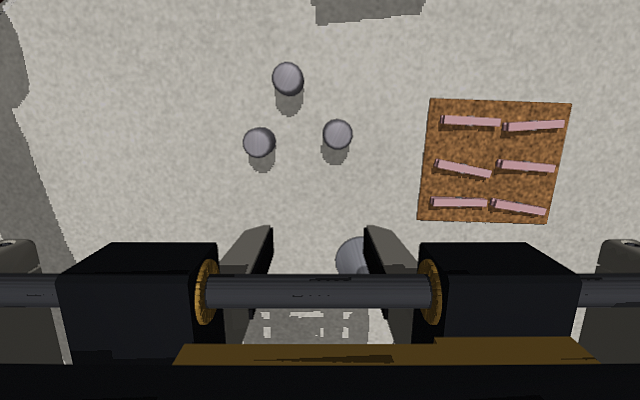

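{"api": "play_rows", "payload": {"increments": [[0,0,0,0.09,0.004,0.0,0.05],[0,0,0,0.18,0.008,0.0,0.05],[0,0,0,0.27,0.01,0.0,0.05],[0,0,0,0.3,0.012,0.0,0.05],[-0.002,-0.001,-0.006,0.3,0.012,0.0,0.05],[-0.002,-0.001,-0.006,0.3,0.012,0.0,0.05],[-0.002,-0.001,-0.006,0.3,0.012,0.0,0.05],[-0.002,-0.001,-0.006,0.3,0.012,0.0,0.05],[-0.002,-0.001,-0.006,0.3,0.012,0.0,0.05]]}}

```text
t: 2.1
eef_pos: [0.4419, -0.0054, 0.2498]
orientation: [[0.041, 0.999, -0.001], [0.999, -0.041, -0.001], [-0.001, -0.001, -1.0]]
force: [-0.5, -0.4, 0.5]
gripper_width: 0.536
```

Run:
```python
from h import *
st(); snap('wrist','w2'); print(rel([0.447,0.0725,0.235]))
```

```text
t 2.1 p [ 0.4419 -0.0054  0.2498] F [-0.5  -0.42  0.54] M [-0.03 -0.12  0.01] w 0.536 zax [-0.001 -0.001 -1.   ] q [ 0.33  0.29 -0.48  1.93  0.16  0.96 -0.26]
[-0.0009, 0.0009, -0.0057, 0.0781, 0.0018, 0.0147]
```

View pics/w2.png

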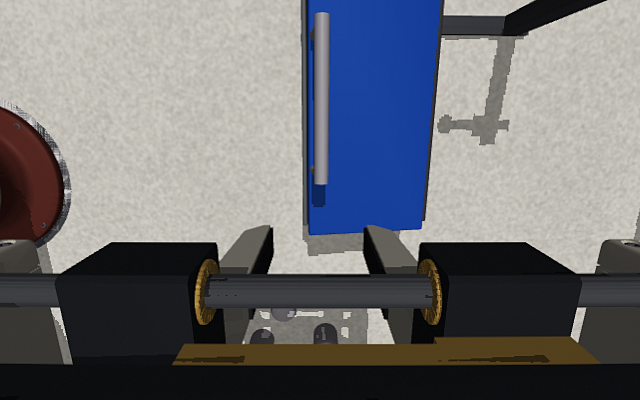

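Run:
```python
from h import *
T=load('top0');S=load('scene0');W=load('w2')
t=lambda x,y:(T,240+(x+.5)/3-.5,120+(y+.5)/3-.5); s=lambda x,y:(S,180+(x+.5)/3-.5,130+(y+.5)/3-.5)
for n,*o in [('h+',(W,321.5,14),t(142,310),s(471,43)),('h-',(W,320.5,183),t(282,319),s(369,99)),('Lh-',(W,423,228),t(355,211),s(403,248)),('Lf-',(W,310,235),t(349,339),s(310,167))]:
    x,e=tri(*o); print(n,np.round(x,4),np.round(e,4)); print(np.round(tri(o[0],o[2])[0],4))
    print(onz(*o[0],0.148 if n[0]=='h' else (.087 if n=='Lh-' else .104)))
print(H+B@np.array([-.1111,0,.069]))
```

```text
h+ [0.4502 0.1363 0.1467] [0.0014 0.0023 0.0015]
[0.4518 0.1358 0.1479]
[0.451466   0.13530856 0.148     ]
h- [0.4454 0.0066 0.1517] [0.0016 0.0019 0.0023]
[0.4468 0.0062 0.1526]
[0.4456213  0.00413516 0.148     ]
Lh- [ 0.5548 -0.0622  0.0874] [0.0012 0.0022 0.0021]
[ 0.5562 -0.0623  0.0879]
[ 0.55561335 -0.06350594  0.087     ]
Lf- [ 0.4314 -0.058   0.1041] [0.0022 0.0036 0.0033]
[ 0.434  -0.0581  0.1057]
[ 0.43246954 -0.06005038  0.104     ]
[0.44667221 0.0719996  0.148     ]
```

{"api": "play_rows", "payload": {"increments": [[0,0,0,0.04,0.002,0.0,0.04],[0,0,-0.005,0.077,0.003,0.0,0.04],[0,0,-0.005,0.077,0.003,0.02,0.04],[0,0,-0.005,0.077,0.003,0.06,0.04],[0,0,-0.005,0.077,0.003,0.09,0.04],[0,0,-0.005,0.077,0.003,0.11,0.04],[0,0,-0.005,0.077,0.003,0.117,0.04],[0,0,-0.005,0.077,0.003,0.117,0.04],[0,0,-0.005,0.077,0.003,0.117,0.04]]}}

```text
t: 3.05
eef_pos: [0.449, 0.0706, 0.1335]
orientation: [[0.039, 0.999, 0.001], [0.999, -0.039, -0.001], [-0.001, 0.001, -1.0]]
force: [-0.1, -0.5, -0.5]
gripper_width: 0.43
```

Run:
```python
from h import *
st(); snap('wrist','w3'); c=snap('scene','s3')
```

```text
t 3.05 p [0.449  0.0706 0.1335] F [-0.09 -0.5  -0.54] M [-0.04 -0.14  0.03] w 0.43 zax [ 0.001 -0.001 -1.   ] q [ 0.11  0.47 -0.44  2.06  0.32  0.67 -0.58]
```

View pics/w3.png

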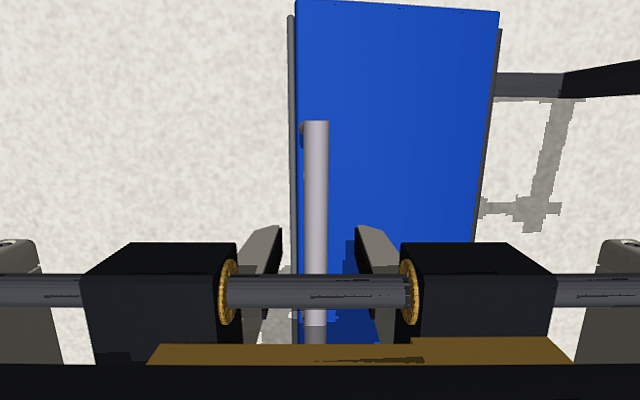

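View pics/s3.png

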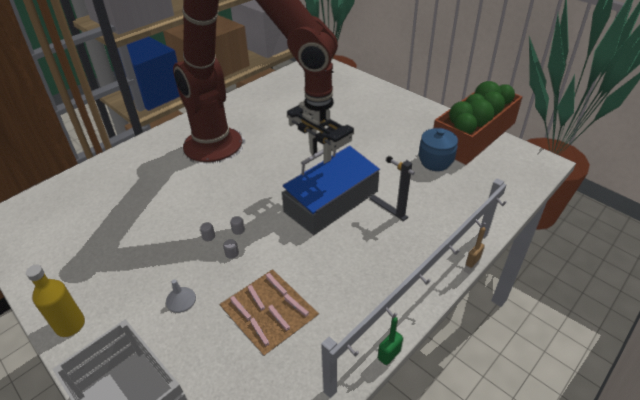

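{"api": "play_rows", "payload": {"increments": [[0,0,0,0,0,0,0.02],[0,0,0,0,0,0,0.01],[0,0,0,0,0,0,0.0],[0,0,0,0,0,0,0.0],[0,0,0,0,0,0,0.0],[0,0,0,0,0,0,0.0]], "grip_force": 20}}

```text
t: 3.75
eef_pos: [0.4476, 0.0711, 0.1337]
orientation: [[0.037, 0.999, -0.001], [0.999, -0.037, -0.001], [-0.001, -0.001, -1.0]]
force: [-4.1, -0.3, 4.5]
gripper_width: 0.123
```

```bash
cat > arc.py <<'E'
from h import *
import sys
# arc: from current TCP; assume bar at current TCP; phi0 given
s=st(); R0=np.array(s['orientation']);p0=np.array(s['eef_pos'])
r=.1308; 
d=B.T@(p0-H); off=float(sys.argv[1])  # bar z minus TCP z
ph=np.arctan2(d[2]+off,-d[0]); print('phi-0.409 from tcp',ph-.409,'r',np.hypot(d[0],d[2]+off))
for th in np.arange(float(sys.argv[2]),float(sys.argv[3])+1e-9,float(sys.argv[4])):
    p=th+.409; tgt=H+B@np.array([-r*np.cos(p),d[1],r*np.sin(p)-off])
    print(round(th,3),np.round(R0.T@(tgt-p0),4).tolist(),np.round(tgt,3))
E
python3 arc.py 0.016 0.15 1.75 0.1
```

```text
t 3.75 p [0.4476 0.0711 0.1337] F [-4.09 -0.34  4.5 ] M [ 0.    0.81 -0.03] w 0.123 zax [-0.001 -0.001 -1.   ] q [ 0.1   0.47 -0.44  2.06  0.32  0.67 -0.58]
phi-0.409 from tcp 0.16158207250945916 r 0.13084859633486615
0.15 [0.0, -0.0008, 0.0013] [0.447 0.071 0.132]
0.25 [-0.0, 0.0067, -0.0094] [0.454 0.071 0.143]
0.35 [-0.0, 0.0152, -0.0194] [0.463 0.071 0.153]
0.45 [0.0, 0.0247, -0.0284] [0.472 0.07  0.162]
0.55 [0.0, 0.035, -0.0364] [0.483 0.07  0.17 ]
0.65 [0.0, 0.046, -0.0434] [0.494 0.069 0.177]
0.75 [0.0, 0.0577, -0.0492] [0.505 0.069 0.183]
0.85 [0.0, 0.0699, -0.0539] [0.518 0.069 0.187]
0.95 [0.0, 0.0826, -0.0573] [0.53  0.068 0.191]
1.05 [0.0001, 0.0955, -0.0594] [0.543 0.068 0.193]
1.15 [0.0001, 0.1085, -0.0602] [0.556 0.067 0.194]
1.25 [0.0001, 0.1216, -0.0597] [0.569 0.067 0.193]
1.35 [0.0001, 0.1345, -0.058] [0.582 0.066 0.191]
1.45 [0.0001, 0.1472, -0.0549] [0.595 0.066 0.188]
1.55 [0.0002, 0.1596, -0.0506] [0.607 0.065 0.184]
1.65 [0.0002, 0.1714, -0.045] [0.619 0.065 0.179]
1.75 [0.0002, 0.1827, -0.0383] [0.63  0.064 0.172]
```

{"api": "play_rows", "payload": {"increments": [[0,0,0,0,0.007,-0.01,0],[0,0,0,0,0.015,-0.02,0],[0,0,0,0,0.025,-0.029,0],[0,0,0,0,0.035,-0.037,0],[0,0,0,0,0.046,-0.044,0],[0,0,0,0,0.058,-0.049,0],[0,0,0,0,0.07,-0.054,0],[0,0,0,0,0.083,-0.057,0],[0,0,0,0,0.083,-0.057,0]]}}

```text
t: 4.65
eef_pos: [0.5316, 0.0673, 0.1919]
orientation: [[0.039, 0.999, -0.0], [0.999, -0.039, -0.002], [-0.002, 0.0, -1.0]]
force: [-2.6, -2.0, 7.8]
gripper_width: 0.123
```

```bash
python3 arc.py 0.015 0.95 1.75 0.1
```

```text
t 4.65 p [0.5316 0.0673 0.1919] F [-2.59 -2.03  7.75] M [-0.42  0.67 -0.01] w 0.123 zax [-0.    -0.002 -1.   ] q [ 0.14  0.5  -0.46  1.78  0.27  0.92 -0.48]
phi-0.409 from tcp 0.9611405399894264 r 0.13053025457752784
0.95 [-0.0, -0.0015, 0.0] [0.53  0.067 0.192]
1.05 [0.0, 0.0114, -0.0021] [0.543 0.067 0.194]
1.15 [0.0001, 0.0245, -0.0029] [0.556 0.066 0.195]
1.25 [0.0001, 0.0375, -0.0024] [0.569 0.066 0.194]
1.35 [0.0001, 0.0505, -0.0006] [0.582 0.066 0.192]
1.45 [0.0002, 0.0632, 0.0025] [0.595 0.065 0.189]
1.55 [0.0002, 0.0755, 0.0069] [0.607 0.065 0.185]
1.65 [0.0003, 0.0874, 0.0124] [0.619 0.064 0.18 ]
1.75 [0.0003, 0.0986, 0.0191] [0.63  0.064 0.173]
```

{"api": "play_rows", "payload": {"increments": [[0,0,0,0,0.011,-0.003,0],[0,0,0,0,0.0235,-0.0045,0],[0,0,0,0,0.0365,-0.004,0],[0,0,0,0,0.049,-0.0025,0],[0,0,0,0,0.062,0.001,0],[0,0,0,0,0.062,0.001,0]]}}

```text
t: 5.25
eef_pos: [0.595, 0.0643, 0.1901]
orientation: [[0.04, 0.999, 0.001], [0.999, -0.04, -0.003], [-0.003, 0.001, -1.0]]
force: [0.6, -1.2, -1.8]
gripper_width: 0.122
```

```bash
python3 arc.py 0.014 1.4 1.99 0.05
```

```text
t 5.25 p [0.595  0.0643 0.1901] F [ 0.57 -1.23 -1.78] M [-0.21 -0.19 -0.07] w 0.122 zax [ 0.001 -0.003 -1.   ] q [ 0.12  0.59 -0.44  1.61  0.29  1.   -0.45]
phi-0.409 from tcp 1.4521442443735604 r 0.13058861237002464
1.4 [-0.0, -0.0065, -0.002] [0.588 0.065 0.192]
1.45 [-0.0, -0.0002, -0.0003] [0.595 0.064 0.19 ]
1.5 [0.0, 0.006, 0.0017] [0.601 0.064 0.188]
1.55 [0.0001, 0.0121, 0.0041] [0.607 0.064 0.186]
1.6 [0.0001, 0.0181, 0.0067] [0.613 0.064 0.183]
1.65 [0.0001, 0.024, 0.0096] [0.619 0.063 0.181]
1.7 [0.0001, 0.0296, 0.0128] [0.625 0.063 0.177]
1.75 [0.0002, 0.0352, 0.0163] [0.63  0.063 0.174]
1.8 [0.0002, 0.0405, 0.0201] [0.635 0.063 0.17 ]
1.85 [0.0002, 0.0457, 0.0241] [0.641 0.063 0.166]
1.9 [0.0003, 0.0506, 0.0284] [0.646 0.062 0.162]
1.95 [0.0003, 0.0553, 0.033] [0.65  0.062 0.157]
```

{"api": "play_rows", "payload": {"increments": [[0,0,0,0,0.006,0.0017,0],[0,0,0,0,0.012,0.004,0],[0,0,0,0,0.018,0.0067,0],[0,0,0,0,0.024,0.0096,0],[0,0,0,0,0.0295,0.0128,0],[0,0,0,0,0.0295,0.0128,0],[0,0,0,0,0.0295,0.0128,0]]}}

```text
t: 5.95
eef_pos: [0.6256, 0.0628, 0.1768]
orientation: [[0.04, 0.999, 0.003], [0.999, -0.04, -0.002], [-0.002, 0.003, -1.0]]
force: [0.9, -1.2, -1.8]
gripper_width: 0.125
```

```bash
python3 arc.py 0.014 1.68 2.01 0.02; python3 -c "
from h import *
snap('scene','s4')"
```

```text
t 5.95 p [0.6256 0.0628 0.1768] F [ 0.95 -1.19 -1.77] M [-0.15 -0.22 -0.03] w 0.125 zax [ 0.003 -0.002 -1.   ] q [ 0.11  0.65 -0.43  1.54  0.31  1.02 -0.44]
phi-0.409 from tcp 1.708463760493245 r 0.1308172593026211
1.68 [-0.0, -0.0032, -0.0019] [0.622 0.063 0.179]
1.7 [-0.0, -0.001, -0.0006] [0.625 0.063 0.177]
1.72 [0.0, 0.0013, 0.0008] [0.627 0.063 0.176]
1.74 [0.0, 0.0035, 0.0022] [0.629 0.063 0.175]
1.76 [0.0, 0.0056, 0.0037] [0.631 0.063 0.173]
1.78 [0.0, 0.0078, 0.0052] [0.633 0.063 0.172]
1.8 [0.0001, 0.0099, 0.0067] [0.635 0.062 0.17 ]
1.82 [0.0001, 0.012, 0.0083] [0.638 0.062 0.168]
1.84 [0.0001, 0.014, 0.0099] [0.64  0.062 0.167]
1.86 [0.0001, 0.016, 0.0116] [0.642 0.062 0.165]
1.88 [0.0001, 0.018, 0.0133] [0.644 0.062 0.163]
1.9 [0.0001, 0.02, 0.0151] [0.646 0.062 0.162]
1.92 [0.0001, 0.0219, 0.0169] [0.647 0.062 0.16 ]
1.94 [0.0001, 0.0238, 0.0187] [0.649 0.062 0.158]
1.96 [0.0001, 0.0256, 0.0205] [0.651 0.062 0.156]
1.98 [0.0002, 0.0274, 0.0224] [0.653 0.062 0.154]
2.0 [0.0002, 0.0292, 0.0244] [0.655 0.062 0.152]
```

View pics/s4.png

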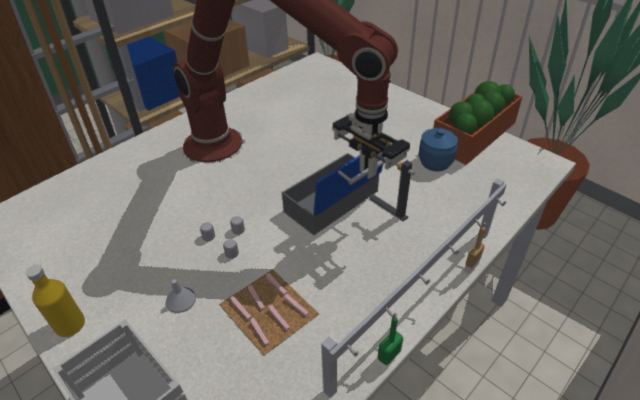

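{"api": "play_rows", "payload": {"increments": [[0,0,0,0,0.0035,0.0022,0],[0,0,0,0,0.007,0.0047,0],[0,0,0,0,0.01,0.0067,0],[0,0,0,0,0.014,0.01,0],[0,0,0,0,0.016,0.0116,0],[0,0,0,0,0.016,0.0116,0]]}}

```text
t: 6.6
eef_pos: [0.6418, 0.0621, 0.1647]
orientation: [[0.04, 0.999, 0.003], [0.999, -0.04, -0.002], [-0.002, 0.003, -1.0]]
force: [-1.0, -0.4, -0.4]
gripper_width: 0.12
```

```bash
python3 arc.py 0.014 1.84 2.01 0.01
python3 - <<'E'
from h import *
c=snap('top','t5')['color'][100:260,220:400]; cv2.imwrite('pics/t5z.png',cv2.resize(c,None,fx=4,fy=3.7,interpolation=2)[:,:,::-1])
c=snap('scene','s5')['color'][120:240,270:430]; cv2.imwrite('pics/s5z.png',cv2.resize(c,None,fx=5,fy=5,interpolation=2)[:,:,::-1])
E
```

```text
t 6.6 p [0.6418 0.0621 0.1647] F [-1.04 -0.36 -0.43] M [-0.15  0.22  0.  ] w 0.12 zax [ 0.003 -0.002 -1.   ] q [ 0.11  0.69 -0.42  1.5   0.32  1.02 -0.44]
phi-0.409 from tcp 1.863717498443924 r 0.13053896301350065
1.84 [-0.0, -0.0022, -0.0022] [0.64  0.062 0.167]
1.85 [-0.0, -0.0012, -0.0014] [0.641 0.062 0.166]
1.86 [-0.0, -0.0002, -0.0005] [0.642 0.062 0.165]
1.87 [0.0, 0.0008, 0.0003] [0.643 0.062 0.164]
1.88 [0.0, 0.0018, 0.0012] [0.644 0.062 0.163]
1.89 [0.0, 0.0028, 0.0021] [0.645 0.062 0.163]
1.9 [0.0, 0.0037, 0.0029] [0.646 0.062 0.162]
1.91 [0.0, 0.0047, 0.0038] [0.647 0.062 0.161]
1.92 [0.0, 0.0056, 0.0047] [0.647 0.062 0.16 ]
1.93 [0.0, 0.0066, 0.0056] [0.648 0.062 0.159]
1.94 [0.0, 0.0075, 0.0066] [0.649 0.062 0.158]
1.95 [0.0001, 0.0084, 0.0075] [0.65  0.062 0.157]
1.96 [0.0001, 0.0094, 0.0084] [0.651 0.062 0.156]
1.97 [0.0001, 0.0103, 0.0094] [0.652 0.062 0.155]
1.98 [0.0001, 0.0112, 0.0103] [0.653 0.062 0.154]
1.99 [0.0001, 0.012, 0.0113] [0.654 0.062 0.153]
2.0 [0.0001, 0.0129, 0.0122] [0.655 0.062 0.152]
2.01 [0.0001, 0.0138, 0.0132] [0.656 0.062 0.152]
```

View pics/t5z.png

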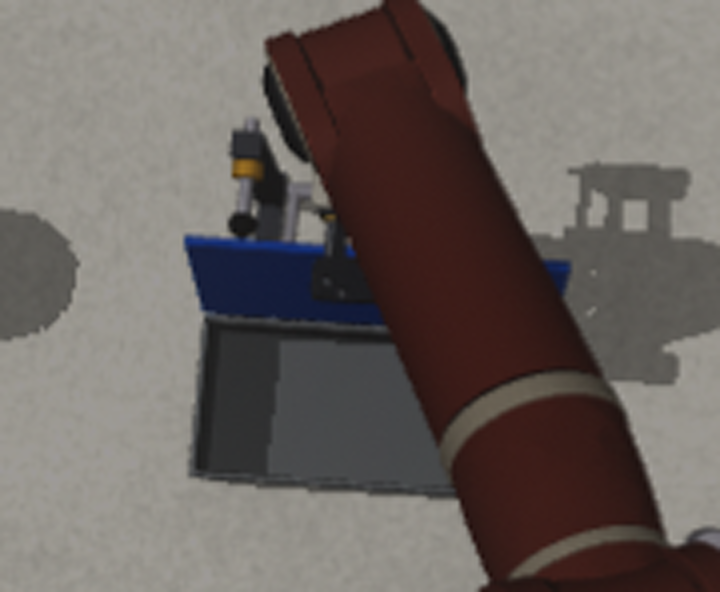

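View pics/s5z.png

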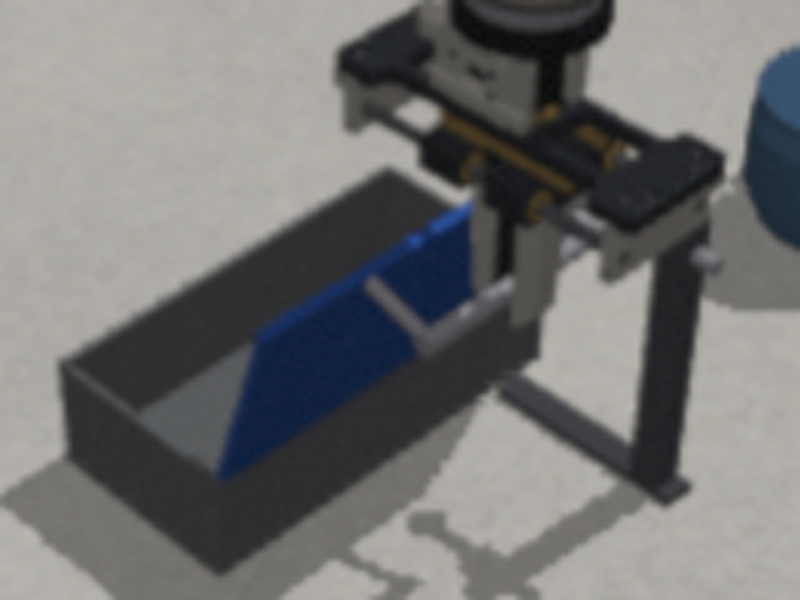

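{"api": "play_rows", "payload": {"increments": [[0,0,0,0,0.001,0.0006,0],[0,0,0,0,0.002,0.0014,0],[0,0,0,0,0.002,0.0014,0]]}}

```text
t: 7.0
eef_pos: [0.6435, 0.062, 0.1633]
orientation: [[0.04, 0.999, 0.003], [0.999, -0.04, -0.003], [-0.002, 0.003, -1.0]]
force: [-3.2, -0.5, 1.2]
gripper_width: 0.12
```

```bash
cat > f.py <<'E'
from h import *
s=st(); d=B.T@(s['eef_pos']-H); z=d[2]+.014; ph=np.arctan2(z,-d[0]); F=B.T@s['force']
print('th',round(ph-.409,4),'Ft',round(F[0]*np.sin(ph)+F[2]*np.cos(ph),2),'Fr',round(-F[0]*np.cos(ph)+F[2]*np.sin(ph),2))
E
python3 f.py
```

```text
t 7.0 p [0.6435 0.062  0.1633] F [-3.18 -0.52  1.18] M [-0.21  0.63 -0.01] w 0.12 zax [ 0.003 -0.003 -1.   ] q [ 0.11  0.69 -0.42  1.5   0.32  1.02 -0.44]
th 1.8806 Ft -3.16 Fr -1.19
```

{"api": "play_rows", "payload": {"increments": [[0,0,0,0,0.001,0.0009,0],[0,0,0,0,0.001,0.0009,0]]}}

```text
t: 7.2
eef_pos: [0.6446, 0.0619, 0.1624]
orientation: [[0.04, 0.999, 0.003], [0.999, -0.04, -0.003], [-0.002, 0.003, -1.0]]
force: [-2.2, -0.6, 1.1]
gripper_width: 0.122
```

```bash
python3 f.py
```

```text
t 7.2 p [0.6446 0.0619 0.1624] F [-2.17 -0.65  1.09] M [-0.16  0.7  -0.08] w 0.122 zax [ 0.003 -0.003 -1.   ] q [ 0.11  0.69 -0.42  1.5   0.32  1.02 -0.44]
th 1.891 Ft -2.32 Fr -0.62
```

{"api": "play_rows", "payload": {"increments": [[0,0,0,0,0.001,0.0009,0],[0,0,0,0,0.001,0.0009,0]]}}

```text
t: 7.4
eef_pos: [0.6457, 0.0619, 0.1615]
orientation: [[0.04, 0.999, 0.003], [0.999, -0.04, -0.003], [-0.002, 0.003, -1.0]]
force: [-3.5, -0.9, 1.0]
gripper_width: 0.12
```

```bash
python3 f.py
```

```text
t 7.4 p [0.6457 0.0619 0.1615] F [-3.53 -0.94  0.96] M [-0.22  0.67 -0.02] w 0.12 zax [ 0.003 -0.003 -1.   ] q [ 0.11  0.7  -0.42  1.49  0.32  1.02 -0.44]
th 1.9022 Ft -3.23 Fr -1.65
```

{"api": "play_rows", "payload": {"increments": [[0,0,0,0,0.001,0.0009,0],[0,0,0,0,0.001,0.0009,0]]}}

```text
t: 7.6
eef_pos: [0.6469, 0.0618, 0.1604]
orientation: [[0.04, 0.999, 0.003], [0.999, -0.04, -0.002], [-0.002, 0.003, -1.0]]
force: [-2.8, -0.1, 0.4]
gripper_width: 0.124
```

```bash
python3 f.py
```

```text
t 7.6 p [0.6469 0.0618 0.1604] F [-2.84 -0.09  0.4 ] M [-0.19  0.61 -0.02] w 0.124 zax [ 0.003 -0.002 -1.   ] q [ 0.11  0.7  -0.42  1.49  0.32  1.02 -0.43]
th 1.9144 Ft -2.34 Fr -1.65
```

{"api": "play_rows", "payload": {"increments": [[0,0,0,0,0.001,0.0009,0],[0,0,0,0,0.001,0.0009,0]]}}

```text
t: 7.8
eef_pos: [0.6481, 0.0618, 0.1593]
orientation: [[0.04, 0.999, 0.003], [0.999, -0.04, -0.002], [-0.002, 0.003, -1.0]]
force: [-2.9, -1.0, 0.2]
gripper_width: 0.122
```

```bash
python3 f.py
```

```text
t 7.8 p [0.6481 0.0618 0.1593] F [-2.88 -0.99  0.19] M [-0.19  0.6   0.  ] w 0.122 zax [ 0.003 -0.002 -1.   ] q [ 0.11  0.7  -0.42  1.49  0.32  1.02 -0.43]
th 1.9266 Ft -2.18 Fr -1.83
```

{"api": "play_rows", "payload": {"increments": [[0,0,0,0,0.001,0.0009,0],[0,0,0,0,0.001,0.0009,0]]}}

```text
t: 8.0
eef_pos: [0.6492, 0.0617, 0.1582]
orientation: [[0.04, 0.999, 0.003], [0.999, -0.04, -0.002], [-0.002, 0.004, -1.0]]
force: [-3.1, -1.4, 0.3]
gripper_width: 0.12
```

```bash
python3 f.py
```

```text
t 8.0 p [0.6492 0.0617 0.1582] F [-3.15 -1.4   0.31] M [-0.19  0.56 -0.04] w 0.12 zax [ 0.003 -0.002 -1.   ] q [ 0.11  0.7  -0.42  1.49  0.32  1.02 -0.43]
th 1.9389 Ft -2.42 Fr -1.95
```

{"api": "play_rows", "payload": {"increments": [[0,0,0,0,0.0009,0.0009,0],[0,0,0,0,0.0009,0.0009,0]]}}

```text
t: 8.2
eef_pos: [0.6503, 0.0617, 0.1572]
orientation: [[0.04, 0.999, 0.004], [0.999, -0.04, -0.002], [-0.002, 0.004, -1.0]]
force: [-2.2, -1.1, 0.5]
gripper_width: 0.121
```

```bash
python3 f.py
```

```text
t 8.2 p [0.6503 0.0617 0.1572] F [-2.21 -1.08  0.46] M [-0.22  0.58 -0.02] w 0.121 zax [ 0.004 -0.002 -1.   ] q [ 0.1   0.71 -0.42  1.48  0.32  1.02 -0.43]
th 1.9503 Ft -1.85 Fr -1.21
```

{"api": "play_rows", "payload": {"increments": [[0,0,0,0,0.0009,0.0009,0],[0,0,0,0,0.0009,0.0009,0]]}}

```text
t: 8.4
eef_pos: [0.6514, 0.0616, 0.1562]
orientation: [[0.04, 0.999, 0.004], [0.999, -0.04, -0.002], [-0.002, 0.004, -1.0]]
force: [-1.8, -1.2, 0.9]
gripper_width: 0.123
```

```bash
python3 f.py
```

```text
t 8.4 p [0.6514 0.0616 0.1562] F [-1.78 -1.2   0.91] M [-0.24  0.57 -0.07] w 0.123 zax [ 0.004 -0.002 -1.   ] q [ 0.1   0.71 -0.42  1.48  0.32  1.01 -0.43]
th 1.9615 Ft -1.86 Fr -0.61
```

{"api": "play_rows", "payload": {"increments": [[0,0,0,0,0.0008,0.0008,0],[0,0,0,0,0.0008,0.0008,0]]}}

```text
t: 8.6
eef_pos: [0.6523, 0.0616, 0.1553]
orientation: [[0.04, 0.999, 0.004], [0.999, -0.04, -0.002], [-0.002, 0.004, -1.0]]
force: [-2.5, -0.9, 0.9]
gripper_width: 0.121
```

```bash
python3 f.py
```

```text
t 8.6 p [0.6523 0.0616 0.1553] F [-2.54 -0.93  0.86] M [-0.16  0.58 -0.02] w 0.121 zax [ 0.004 -0.002 -1.   ] q [ 0.1   0.71 -0.42  1.48  0.32  1.01 -0.43]
th 1.9714 Ft -2.35 Fr -1.22
```

{"api": "play_rows", "payload": {"increments": [[0,0,0,0,0.0008,0.0008,0],[0,0,0,0,0.0008,0.0008,0]]}}

```text
t: 8.8
eef_pos: [0.653, 0.0615, 0.1546]
orientation: [[0.04, 0.999, 0.004], [0.999, -0.04, -0.002], [-0.002, 0.004, -1.0]]
force: [-3.5, -1.6, 2.4]
gripper_width: 0.119
```

```bash
python3 f.py
```

```text
t 8.8 p [0.653  0.0615 0.1546] F [-3.55 -1.56  2.42] M [-0.27  0.86 -0.03] w 0.119 zax [ 0.004 -0.002 -1.   ] q [ 0.1   0.71 -0.42  1.48  0.32  1.01 -0.43]
th 1.979 Ft -4.15 Fr -0.89
```

{"api": "play_rows", "payload": {"increments": [[0,0,0,0,0.0005,0.0005,0],[0,0,0,0,0.0005,0.0005,0]]}}

```text
t: 9.0
eef_pos: [0.6532, 0.0616, 0.1545]
orientation: [[0.04, 0.999, 0.003], [0.999, -0.04, -0.002], [-0.002, 0.003, -1.0]]
force: [-4.4, -1.2, 5.2]
gripper_width: 0.119
```

```bash
python3 f.py
```

```text
t 9.0 p [0.6532 0.0616 0.1545] F [-4.35 -1.25  5.22] M [-0.26  1.2   0.02] w 0.119 zax [ 0.003 -0.002 -1.   ] q [ 0.1   0.71 -0.42  1.48  0.32  1.02 -0.43]
th 1.9806 Ft -6.75 Fr 0.42
```

{"api": "play_rows", "payload": {"increments": [[0,0,0,0,0.0006,0.0006,0],[0,0,0,0,0.0006,0.0006,0],[0,0,0,0,0.0006,0.0006,0],[0,0,0,0,0.0006,0.0006,0],[0,0,0,0,0.0006,0.0006,0]]}}

```text
t: 9.5
eef_pos: [0.6533, 0.0616, 0.1543]
orientation: [[0.04, 0.999, 0.002], [0.999, -0.04, -0.003], [-0.003, 0.002, -1.0]]
force: [-5.3, -1.3, 5.0]
gripper_width: 0.122
```

```bash
python3 f.py
```

```text
t 9.5 p [0.6533 0.0616 0.1543] F [-5.26 -1.3   4.97] M [-0.3   1.21 -0.03] w 0.122 zax [ 0.002 -0.003 -1.   ] q [ 0.1   0.72 -0.42  1.48  0.32  1.02 -0.43]
th 1.9823 Ft -7.19 Fr -0.42
```

{"api": "play_rows", "payload": {"increments": [[0,0,0,0,0.0004,0.0004,0.02],[0,0,0,0,0,0,0.03],[0,0,0,0,0,0,0.032],[0,0,0,0,0,0,0.032],[0,0,0,0,0,0,0.032]]}}

```text
t: 10.0
eef_pos: [0.6537, 0.0616, 0.1542]
orientation: [[0.04, 0.999, 0.003], [0.999, -0.04, -0.002], [-0.002, 0.003, -1.0]]
force: [0.6, 0.3, -0.4]
gripper_width: 0.343
```

```bash
python3 f.py
python3 - <<'E'
from h import *
snap('wrist','w6')
c=snap('scene','s6')['color'][120:240,270:430]; cv2.imwrite('pics/s6z.png',cv2.resize(c,None,fx=5,fy=5,interpolation=2)[:,:,::-1])
E
```

```text
t 10.0 p [0.6537 0.0616 0.1542] F [ 0.57  0.27 -0.42] M [ 0.01 -0.08  0.03] w 0.343 zax [ 0.003 -0.002 -1.   ] q [ 0.1   0.72 -0.42  1.48  0.32  1.02 -0.43]
th 1.9851 Ft 0.69 Fr 0.13
```

View pics/s6z.png

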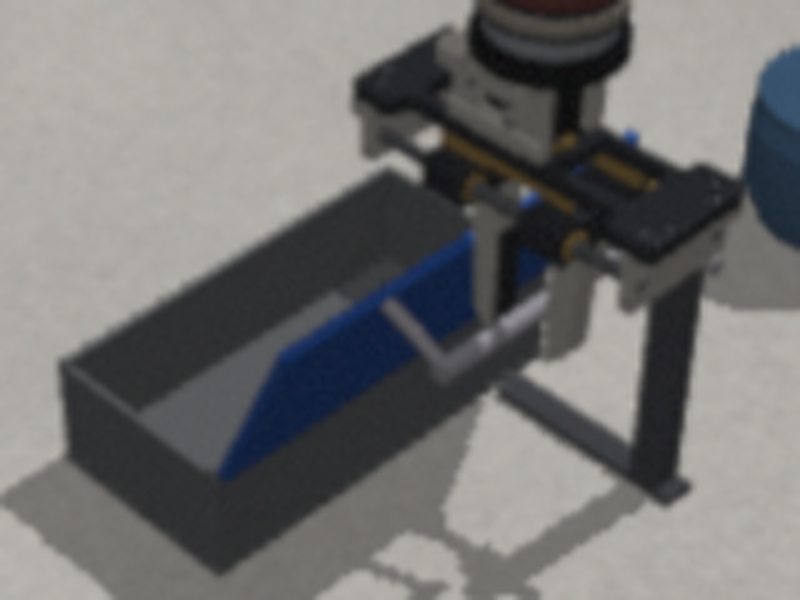

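View pics/w6.png

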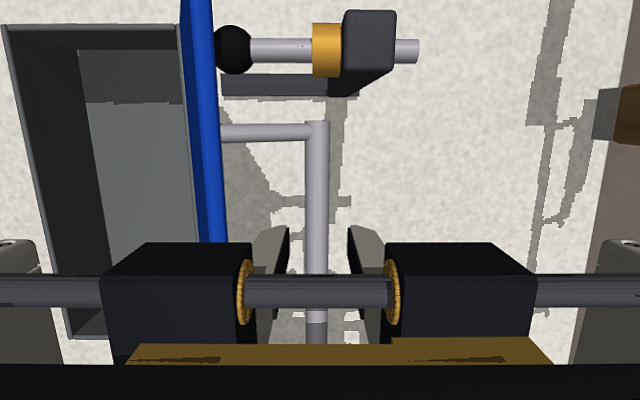

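{"api": "play_rows", "payload": {"increments": [[0,0,0,0,0,-0.01,0.032],[0,0,0,0,0,-0.03,0.032],[0,0,0,0,0,-0.07,0.032],[0,0,0,0,0,-0.12,0.04],[0,0,0,0,0,-0.12,0.05]]}}

```text
t: 10.6
eef_pos: [0.6572, 0.0637, 0.2835]
orientation: [[0.04, 0.999, 0.019], [0.999, -0.04, 0.001], [0.002, 0.019, -1.0]]
force: [0.7, -0.2, -0.8]
gripper_width: 0.469
```

```bash
python3 f.py
python3 - <<'E'
from h import *
Rc=np.column_stack([-B[:,0],B[:,1],[0,0,-1]])
print(rel([0.443,-0.254,0.25],Rc))
E
```

```text
t 10.6 p [0.6572 0.0637 0.2835] F [ 0.66 -0.17 -0.76] M [ 0.05 -0.09 -0.02] w 0.469 zax [ 0.019  0.001 -1.   ] q [ 0.11  0.61 -0.45  1.3   0.27  1.27 -0.38]
th 1.5894 Ft 0.92 Fr -0.42
[0.0169, 0.0136, -1.5752, -0.3262, -0.2018, 0.0289]
```

{"api": "play_rows", "payload": {"increments": [[0,0,-0.15,-0.05,-0.02,0,0.06],[0,0,-0.3,-0.1,-0.06,0,0.065],[0,0,-0.45,-0.14,-0.09,0,0.065],[0,0,-0.6,-0.18,-0.12,0.01,0.065],[0,0,-0.75,-0.22,-0.15,0.02,0.065],[0,0,-0.9,-0.26,-0.17,0.03,0.065],[0.005,0.005,-1.05,-0.3,-0.19,0.03,0.065],[0.01,0.01,-1.2,-0.326,-0.202,0.03,0.065],[0.017,0.014,-1.35,-0.326,-0.202,0.03,0.065],[0.017,0.014,-1.5,-0.326,-0.202,0.03,0.065],[0.017,0.014,-1.575,-0.326,-0.202,0.03,0.065],[0.017,0.014,-1.575,-0.326,-0.202,0.03,0.065],[0.017,0.014,-1.575,-0.326,-0.202,0.03,0.065],[0.017,0.014,-1.575,-0.326,-0.202,0.03,0.065]]}}

```text
t: 12.0
eef_pos: [0.4429, -0.2537, 0.2491]
orientation: [[-0.999, 0.037, -0.0], [0.037, 0.999, -0.0], [-0.0, -0.0, -1.0]]
force: [0.9, 0.6, 0.5]
gripper_width: 0.699
```

Run:
```python
from h import *
st(); snap('wrist','w7'); snap('top','t7'); snap('scene','s7')
```

```text
t 12.0 p [ 0.4429 -0.2537  0.2491] F [0.91 0.65 0.47] M [ 0.05 -0.16  0.02] w 0.699 zax [-0. -0. -1.] q [ 1.06  0.49 -0.88  1.76  0.42  1.09  1.58]
```

View pics/w7.png

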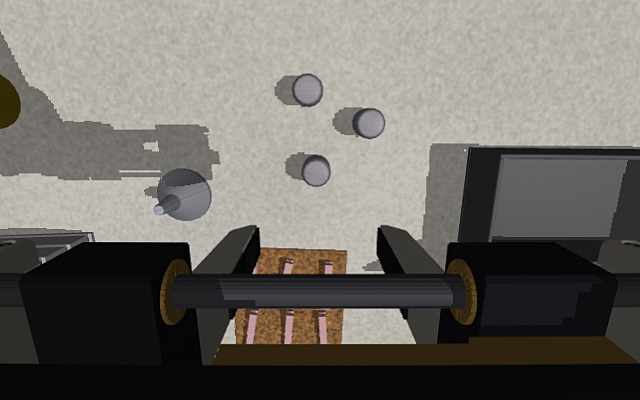

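View pics/s7.png

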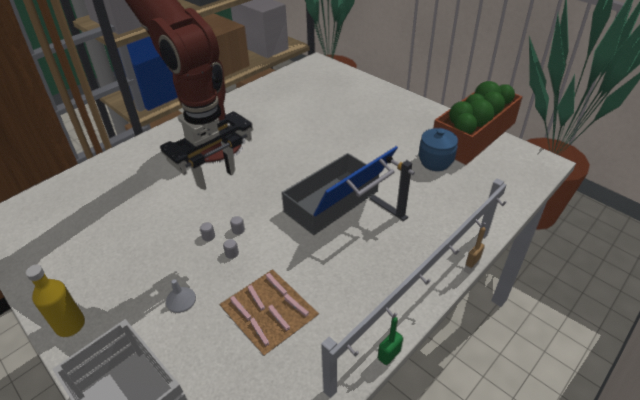

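Run:
```python
from h import *
W=load('w7');T=load('top0');S=load('scene0');W1=load('w1')
c=W['color'][140:200,270:360]; cv2.imwrite('pics/w7z.png',cv2.resize(c,None,fx=8,fy=8,interpolation=2)[:,:,::-1])
c=W1['color'][105:165,300:380]; cv2.imwrite('pics/w1z.png',cv2.resize(c,None,fx=8,fy=8,interpolation=2)[:,:,::-1])
```

```text
(no output)
```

View pics/w7z.png

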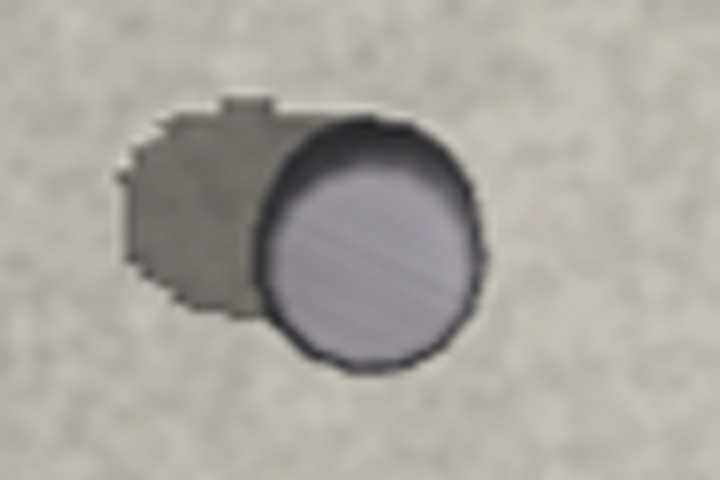

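View pics/w1z.png

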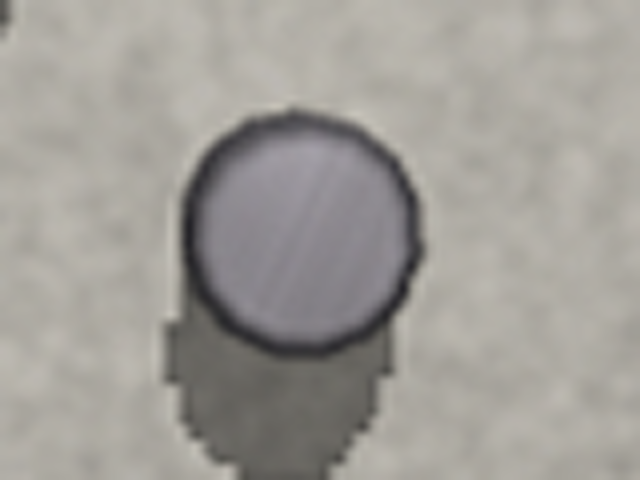

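Run:
```python
from h import *
W=load('w7');T=load('top0');W1=load('w1')
a=(W,315.8,172.3);b=(W1,337.2,134.1);t=(T,240+540.5/3-.5,120+331.5/3-.5)
for o in ([a,b],[a,t],[a,b,t]):
    x,e=tri(*o);print(np.round(x,4),np.round(e,4))
for o in(a,b,t):print(onz(*o,.0415))
Rc=np.column_stack([-B[:,0],B[:,1],[0,0,-1]])
print(rel([0.444,-0.254,0.016],Rc))
```

```text
[ 0.4428 -0.2575  0.0375] [0.0001 0.0001]
[ 0.4434 -0.2572  0.0304] [0.0008 0.0008]
[ 0.4433 -0.2574  0.0302] [0.0008 0.0004 0.0008]
[ 0.44210056 -0.25753001  0.0415    ]
[ 0.44248544 -0.25709032  0.0415    ]
[ 0.44245784 -0.25435302  0.0415    ]
[-0.0001, -0.0002, -0.0005, -0.0011, -0.0003, 0.233]
```

{"api": "play_rows", "payload": {"increments": [[0,0,0,0.0003,-0.0025,0.05,0.065],[0,0,0,0.0003,-0.0025,0.1,0.065],[0,0,0,0.0003,-0.0025,0.14,0.065],[0,0,0,0.0003,-0.0025,0.175,0.065],[0,0,0,0.0003,-0.0025,0.205,0.065],[0,0,0,0.0003,-0.0025,0.225,0.065],[0,0,0,0.0003,-0.0025,0.236,0.065],[0,0,0,0.0003,-0.0025,0.238,0.065],[0,0,0,0.0003,-0.0025,0.238,0.065]]}}

```text
t: 13.05
eef_pos: [0.443, -0.2563, 0.0115]
orientation: [[-0.999, 0.037, 0.001], [0.037, 0.999, -0.001], [-0.001, -0.0, -1.0]]
force: [0.1, 0.0, 0.2]
gripper_width: 0.7
```

Run:
```python
from h import *
st(); snap('wrist','w8')
```

```text
t 13.05 p [ 0.443  -0.2563  0.0115] F [0.13 0.   0.23] M [ 0.08 -0.14  0.04] w 0.7 zax [ 0.001 -0.001 -1.   ] q [ 0.86  0.79 -0.59  2.    0.79  0.59  1.26]
```

View pics/w8.png

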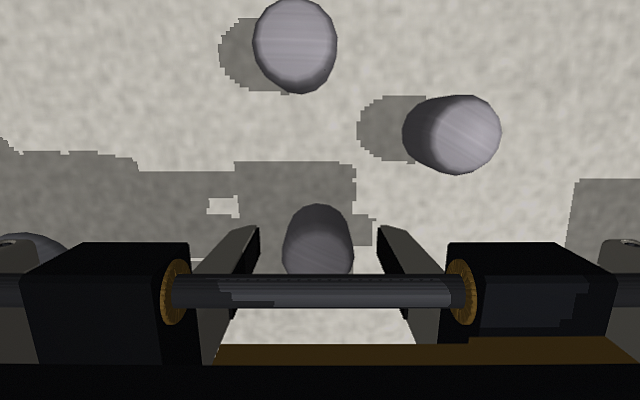

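{"api": "play_rows", "payload": {"increments": [[0,0,0,0,0,0,0.05],[0,0,0,0,0,0,0.04],[0,0,0,0,0,0,0.03],[0,0,0,0,0,0,0.02],[0,0,0,0,0,0,0.02],[0,0,0,0,0,0,0.02],[0,0,0,0,0,-0.01,0.02],[0,0,0,0,0,-0.03,0.02],[0,0,0,0,0,-0.03,0.02]], "grip_force": 20}}

```text
t: 14.0
eef_pos: [0.4448, -0.2567, 0.0438]
orientation: [[-0.999, 0.037, 0.005], [0.037, 0.999, -0.002], [-0.006, -0.002, -1.0]]
force: [1.1, -0.6, -2.0]
gripper_width: 0.384
```

Run:
```python
from h import *
st(); c=snap('scene','s9')['color'][170:290,160:320]; cv2.imwrite('pics/s9z.png',cv2.resize(c,None,fx=5,fy=5,interpolation=2)[:,:,::-1]); snap('wrist','w9')
```

```text
t 14.0 p [ 0.4448 -0.2567  0.0438] F [ 1.11 -0.56 -1.96] M [ 0.06 -0.18 -0.01] w 0.384 zax [ 0.005 -0.002 -1.   ] q [ 0.89  0.74 -0.64  1.98  0.73  0.65  1.31]
```

View pics/s9z.png

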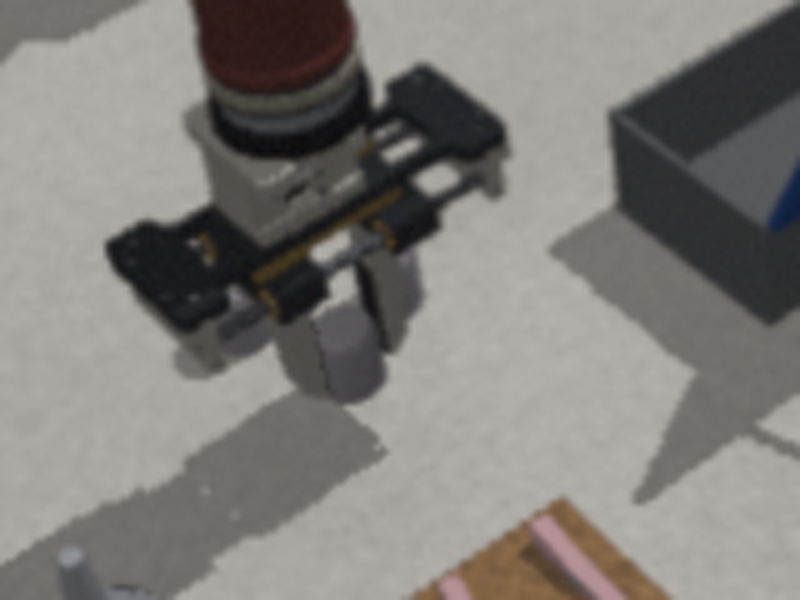

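View pics/w9.png

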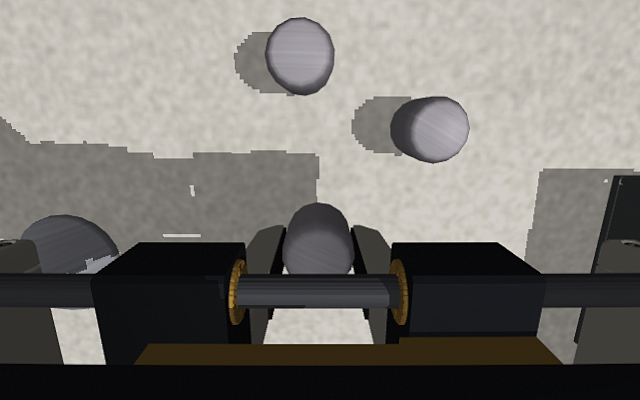

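Run:
```python
from h import *
Rc=np.column_stack([-B[:,0],B[:,1],[0,0,-1]])
print(H+B@np.array([-.08,-.04,0]),rel([0.4763,0.0309,0.15],Rc))
```

```text
[0.476312 0.030906 0.079   ] [-0.0012, 0.0021, -0.0009, -0.0227, 0.2884, -0.1082]
```

{"api": "play_rows", "payload": {"increments": [[0,0,0,0,0,-0.05,0.02],[0,0,0,0,0,-0.09,0.02],[0,0.001,0,0,0.02,-0.11,0.02],[0,0.002,0,-0.005,0.06,-0.11,0.02],[0,0.002,0,-0.01,0.1,-0.11,0.02],[0,0.002,0,-0.013,0.14,-0.11,0.02],[-0.001,0.002,0,-0.016,0.18,-0.11,0.02],[-0.001,0.002,0,-0.019,0.22,-0.109,0.02],[-0.001,0.002,0,-0.022,0.255,-0.108,0.02],[-0.001,0.002,0,-0.0227,0.28,-0.108,0.02],[-0.001,0.002,0,-0.0227,0.288,-0.108,0.02],[-0.001,0.002,0,-0.0227,0.288,-0.108,0.02],[-0.001,0.002,0,-0.0227,0.288,-0.108,0.02]]}}

```text
t: 15.4
eef_pos: [0.4759, 0.0286, 0.1491]
orientation: [[-0.999, 0.039, -0.002], [0.039, 0.999, -0.002], [0.001, -0.002, -1.0]]
force: [0.1, 0.2, -1.6]
gripper_width: 0.382
```

Run:
```python
from h import *
st(); snap('wrist','w10'); snap('scene','s10')
```

```text
t 15.4 p [0.4759 0.0286 0.1491] F [ 0.13  0.19 -1.59] M [ 0.   -0.17 -0.03] w 0.382 zax [-0.002 -0.002 -1.   ] q [ 0.42  0.55 -0.77  1.98  0.52  0.82  0.88]
```

View pics/w10.png

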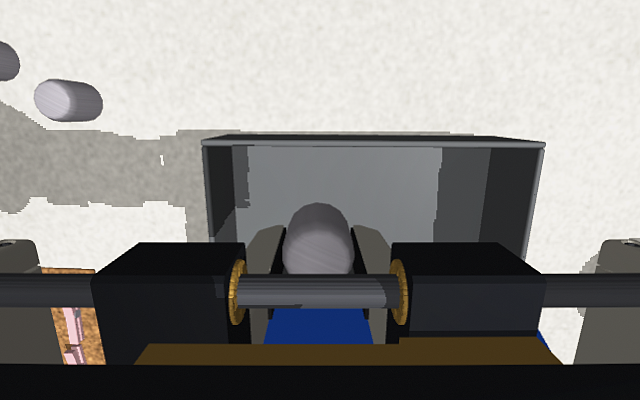

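View pics/s10.png

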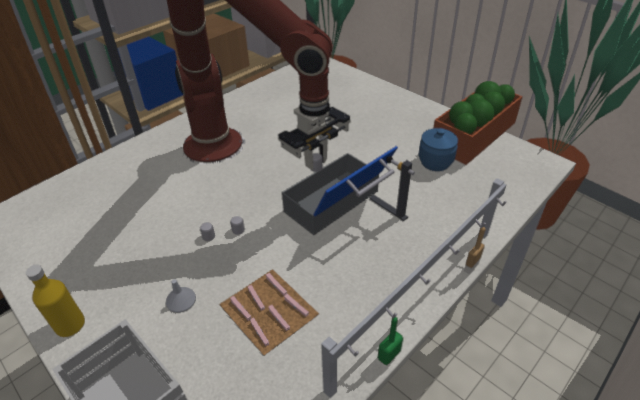

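Run:
```python
from h import *
W=load('w10')
for u,v in [(205,142),(544,143)]:
    x=onz(W,u,v,.075); print(x, B.T@(x-H)+[.065,0,.079])
```

```text
[ 0.42557146 -0.05544581  0.075     ] [-0.06259861 -0.12812219  0.075     ]
[0.4357953  0.19854663 0.075     ] [-0.06152514  0.12607321  0.075     ]
```

{"api": "play_rows", "payload": {"increments": [[0,0.002,0,0,0.001,0.03,0.02],[0,0.002,0,0,0.001,0.06,0.02],[0,0.002,0,0,0.001,0.085,0.02],[0,0.002,0,0,0.001,0.105,0.02],[0,0.002,0,0,0.001,0.118,0.02],[0,0.002,0,0,0.001,0.124,0.02],[0,0.002,0,0,0.001,0.126,0.02],[0,0.002,0,0,0.001,0.126,0.02]]}}

```text
t: 16.3
eef_pos: [0.4765, 0.029, 0.0237]
orientation: [[-0.999, 0.04, -0.002], [0.04, 0.999, -0.001], [0.002, -0.002, -1.0]]
force: [-0.0, 0.7, -0.9]
gripper_width: 0.379
```

Run:
```python
from h import *
st(); snap('wrist','w11')
```

```text
t 16.3 p [0.4765 0.029  0.0237] F [-0.02  0.71 -0.89] M [ 0.11 -0.19 -0.02] w 0.379 zax [-0.002 -0.001 -1.   ] q [ 0.26  0.73 -0.56  2.09  0.77  0.54  0.67]
```

View pics/w11.png

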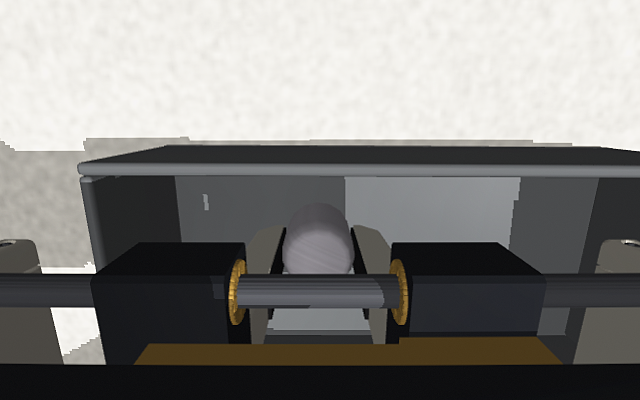

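Inside the walls, free. I lower it the last 7 mm slowly.

{"api": "play_rows", "payload": {"increments": [[0,0.002,0,0,0,0.002,0.02],[0,0.002,0,0,0,0.004,0.02],[0,0.002,0,0,0,0.0055,0.02],[0,0.002,0,0,0,0.0065,0.02],[0,0.002,0,0,0,0.0065,0.02]]}}

```text
t: 16.85
eef_pos: [0.4765, 0.0291, 0.0173]
orientation: [[-0.999, 0.04, -0.004], [0.04, 0.999, -0.001], [0.004, -0.001, -1.0]]
force: [-0.4, 0.3, -1.9]
gripper_width: 0.379
```

```bash
python3 -c "
from h import *
st()"
```

```text
t 16.85 p [0.4765 0.0291 0.0173] F [-0.36  0.29 -1.92] M [ 0.04 -0.17  0.  ] w 0.379 zax [-0.004 -0.001 -1.   ] q [ 0.25  0.74 -0.55  2.09  0.78  0.53  0.66]
```

{"api": "play_rows", "payload": {"increments": [[0,0,0,0,0,0.0008,0.02],[0,0,0,0,0,0.0012,0.02],[0,0,0,0,0,0.0012,0.02]]}}

```text
t: 17.15
eef_pos: [0.4765, 0.0291, 0.0171]
orientation: [[-0.999, 0.04, -0.003], [0.04, 0.999, -0.002], [0.003, -0.002, -1.0]]
force: [-2.2, -1.8, 8.3]
gripper_width: 0.382
```

```bash
python3 -c "
from h import *
st()"
```

```text
t 17.15 p [0.4765 0.0291 0.0171] F [-2.18 -1.79  8.31] M [-0.11  0.29 -0.01] w 0.382 zax [-0.003 -0.002 -1.   ] q [ 0.25  0.74 -0.55  2.09  0.78  0.53  0.65]
```

{"api": "play_rows", "payload": {"increments": [[0,0,0,0,0,0,0.037],[0,0,0,0,0,0,0.042],[0,0,0,0,0,0,0.052],[0,0,0,0,0,0,0.06],[0,0,0,0,0,0,0.06],[0,0,0,0,0,-0.01,0.06],[0,0,0,0,0,-0.03,0.06],[0,0,0,0,0,-0.07,0.06],[0,0,0,0,0,-0.11,0.06],[0,0,0,0,0,-0.15,0.06],[0,0,0,0,0,-0.15,0.06]]}}

```text
t: 18.25
eef_pos: [0.4801, 0.0309, 0.1723]
orientation: [[-0.999, 0.04, 0.008], [0.04, 0.999, -0.001], [-0.008, -0.001, -1.0]]
force: [0.0, -0.3, -1.1]
gripper_width: 0.644
```

Run:
```python
from h import *
st(); snap('wrist','w12'); c=snap('scene','s12')['color'][110:250,260:440]; cv2.imwrite('pics/s12z.png',cv2.resize(c,None,fx=4,fy=4,interpolation=2)[:,:,::-1])
```

```text
t 18.25 p [0.4801 0.0309 0.1723] F [ 0.03 -0.32 -1.07] M [ 0.12 -0.17  0.02] w 0.644 zax [ 0.008 -0.001 -1.   ] q [ 0.44  0.52 -0.8   1.95  0.49  0.87  0.9 ]
```

View pics/s12z.png

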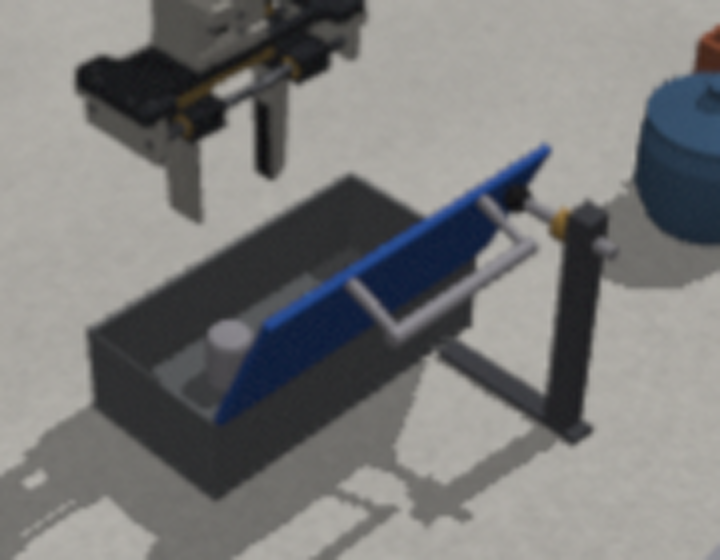

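View pics/w12.png

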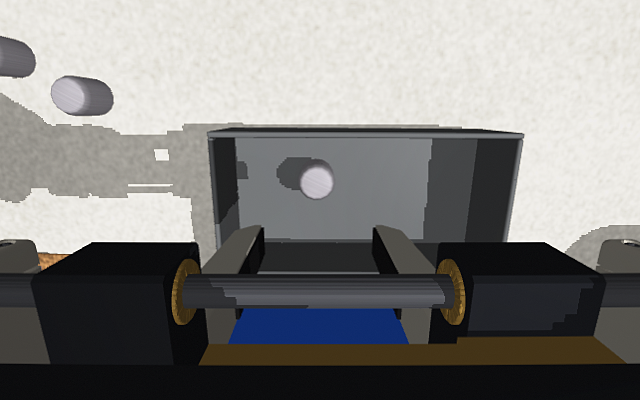

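Run:
```python
from h import *
W=load('w12');S=load('s7')
c=env.camera('scene')
pickle.dump(c,open('pics/s13.pkl','wb'))
a=(W,316,182.5); b=(c,260+231/4-.4,110+328/4-.4)
x,e=tri(a,b); print(x,e,'box',B.T@(x-H)+[.065,0,.079])
x=onz(W,316,182.5,.047);print(B.T@(x-H)+[.065,0,.079])
# peg/funnel/pot shift check: scene diff vs start
d=cv2.absdiff(c['color'],load('scene0')['color']).max(2)
for n,(x0,y0,x1,y1) in dict(funnel=(160,275,200,312),pegs=(215,268,322,352),pot=(415,125,462,172)).items(): print(n,(d[y0:y1,x0:x1]>40).sum())
```

```text
[0.47566012 0.02926375 0.0510819 ] [0.0016013669686213354, 0.0016013669686212233] box [-0.01559204 -0.0416645   0.0510819 ]
[-0.01568026 -0.04298408  0.047     ]
funnel 200
pegs 151
pot 0
```

Run:
```python
from h import *
a=load('scene0')['color'][260:360,150:330];b=load('s13')['color'][260:360,150:330]
cv2.imwrite('pics/cmp.png',cv2.resize(np.vstack([a,b]),None,fx=3,fy=3)[:,:,::-1])
```

```text
(no output)
```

View pics/cmp.png

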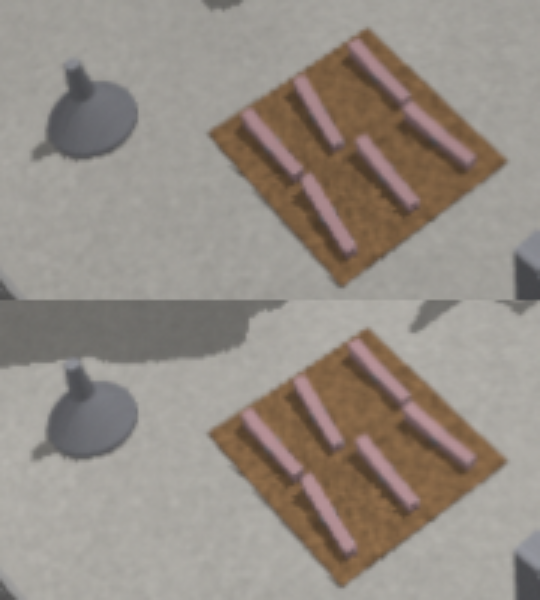

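The pegs and the funnel are where they were at the start; only shadows changed. I'm handing in now.

```bash
python3 -c "
from rig import env
print(env.finish_job())"
```

```text
the job is handed in; nothing more can be done
None
```

The job is handed in at about 18 s of the 72 s. By my checks the lid rests on the rubber stop and the cap stands upright in the box, but no verdict was reported.

- **Lid:** I swung it back by the handle bar and felt for the stop in steps of about 1 mm. The stop met the lid at about 1.975 rad. I pressed and held for at least 0.5 s with an estimated 5–6 N on the rubber, worked out from the wrist force minus the hinge friction. Then I opened the fingers slightly and lifted straight out.
- **Cap:** I took the farthest of the three caps and set it down until the wrist force showed the floor. Seen from two cameras after release, it stands upright at about (-16, -42) mm in the box frame.
- **Cap height:** The two-view height of its top came out at 51 mm instead of the expected 47 mm. With the contact felt on the floor, I take this as picking error.
- **Not checked directly:** I did not measure the force still on the stop after letting go. The pictures show the ball touching the lid, and the hinge friction and the lid's backward lean should keep it pressed.
- **Other things:** The pegs, funnel and pot look unmoved. The pixel differences near the funnel and pegs were shadows.

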